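# Feel out the hidden catch of a turner's tool case

## Task

Unlatch the wooden tool case: its catch lies in a notch hidden somewhere along the front edge strip. Starting on the brass plate at the strip's left end, run a closed fingertip along the top of the strip until it drops into the notch, then press the catch inside fully down so that the lid pops ajar and stays so, and take the hand away clear of everything. Do not touch the lid itself, and leave the other things on the bench where they are.

Things in the scene. Friction and masses are not known exactly. Their poses are not given: they have to be found in the camera images.
- case: wooden tool case fixed to the bench, 230 (x) x 340 (y) x 70 mm high; origin under its centre, on the bench; z up, -x its front (robot side), +y its left end as the robot sees it. Along the front runs an edge strip of mid-brown blocks with a flat top 70 mm above the bench: 40 mm deep in x, centre line x = -95 mm, 336 mm long (y = -168 to +168). Its leftmost 48 mm is topped by the flush brass plate
- strip_start (a point): centre of the brass plate, on the strip's top surface: case frame (-95, +144, 70) mm
- strip_end (a point): right end of the strip, top surface, centre line: case frame (-95, -168, 70) mm. Between y = +48 and -144 mm lies the notch's centre, elsewhere each time and not reported: to be felt, or seen as a step. It is a gap in the strip's top, 38 mm long in y, open at the strip's front face, 34 mm deep in x, with a 6 mm wall at its back
- key (a joint): travel of the catch, m: 0 up (locked), 0.008 fully pressed. A wooden block (32 x 36 mm, same colour) that floors the notch, its flat top 10 mm below the strip's top when up, 18 mm when pressed home. Moves straight down against 4 to 7 N of friction, no return spring: stays where pushed. Raises the lid by a linkage, 0.015 rad per mm
- lid: dark wooden lid with two pale inlaid bars, 178 (x) x 338 (y) x 6 mm, behind the strip (front edge 30 mm behind the strip's centre line, top 2 mm below the strip's top when shut); origin on the hinge at the far side, z up out of the lid; flat when shut, 0.12 rad (front edge 21 mm up) with the catch fully pressed. Not to be touched
- pawn: small turned wooden spindle sample, 34 mm across, 44 mm high, standing in front of the case; origin under its centre; leave alone
- collar: steel ring, 52 mm across, 22 mm high, lying in front of the case; origin under its centre; leave alone
- bowl: turned wooden bowl, 120 mm across, 50 mm high, left of the case; origin under its centre; leave alone
- glue: white bottle with orange cap, 60 mm across, 150 mm high, behind the case; origin under its centre; leave alone
- wax: metal can, 72 mm across, 55 mm high, behind the case; origin under its centre; leave alone
- blank: pale square turning blank, 160 x 45 x 45 mm, right of the case; origin under its centre; leave alone
- brush: wooden-handled bench brush lying to the left, about 200 mm long; origin at its underside; leave alone

How it is judged (in metres and radians):
On the way, in this order (a step that is already met when the one before it is completed fails the run):
1. a fingertip touches the brass plate at the left end of the strip (contact force between the fingers and anything else above 0.3 N and y of the grasp point in the frame of case between 0.1 and 0.18 m and x of the grasp point in the frame of case between -0.145 and -0.05 m and z of the grasp point in the frame of case below 0.13 m and value of joint key below 0.001 m), for 0.1 s.
2. a fingertip touches the strip farther along, on its way right of the brass plate, with the catch not yet pressed (contact force between the fingers and anything else above 0.3 N and y of the grasp point in the frame of case between 0.06 and 0.1 m and x of the grasp point in the frame of case between -0.145 and -0.05 m and z of the grasp point in the frame of case below 0.13 m and value of joint key below 0.001 m), for 0.1 s.
3. the catch in the notch is pressed down (more than 6.5 mm of its 8 mm) by the fingers (value of joint key above 0.0065 m and contact force between the fingers and anything else above 0.3 N and z of the grasp point in the frame of case below 0.13 m and x of the grasp point in the frame of case below -0.05 m), for 0.1 s.
At the end, for the whole second after the job is handed in: the catch is down by more than 6.5 mm of its 8 mm, the lid stands ajar by more than 0.085 rad and at rest, and every other thing on the bench is within 20 mm of its start (value of joint key above 0.0065 m and angle between lid's own z axis and vertical above 0.085 rad and angular speed of lid below 0.1 rad/s and distance of each of pawn, collar, bowl, glue, wax, blank, brush from where it was at the start of the episode below 0.02 m); the robot touches nothing.
It fails at once if the lid is touched by the fingers or arm (more than 1.5 N) (contact force between any of the fingers, the arm and lid above 1.5 N).
It fails at once if one of the other things on the bench is lifted, carried or pushed more than 20 mm (distance of any of pawn, collar, bowl, glue, wax, blank, brush from where it was at the start of the episode above 0.02 m).
It also fails if it takes over 66 s, if anything falls off the work surface, if the arm or the gripper's body presses on something with over 40 N, if the wrist force passes 120 N, or if a joint passes its speed limit or range.

## Robot

A 6-joint arm with a two-finger parallel gripper is mounted at the origin on the work surface. World frame = base frame: x ahead of the robot, y to its left, z up, the work surface at z = 0. Lengths are in mm, angles in rad, forces in N, time in s.
With the tool pointing down it reaches from about 350 to 775 mm from the base axis. Payload 7.3 kg.
Tool frame: the origin (TCP) lies on the centre line of the jaws, within the pads' length; the fingertips stand 22 mm ahead of it and the grasp point (between the pads) lies 3 mm ahead of it; z points along the fingers, y is the direction in which the jaws open and shut (so a half turn about z gives the same grasp; the last joint's range is limited). The gripper opens to 92 mm and grips with 3 to 60 N. Pads are 19 mm wide; open, the fingers measure 130 mm over their backs; the gripper's body (75 mm by 190 mm) begins 47 mm behind the grasp point.
Start: joints at [-1.438, 0.342, 1.524, -0, 1.275, -0.146], TCP at [144.503, -504.739, 248.741] pointing down, gripper open.
Joint ranges: [-2.53, 2.53], [-0.77, 2.02], [0.04, 2.7], [-1, 4.14], [0.28, 2.66], [-3.11, 3.11]. Speed limits (rad/s): [2.57, 2.57, 3.14, 3.14, 3.14, 3.14].

## Interface

Orientations are given as [roll, pitch, yaw] about the fixed x, y, z axes, in that order (R = Rz(yaw) Ry(pitch) Rx(roll)).
In Python, from plant import get_obs, capture, close_job gives the robot as it stands.
- The arm moves only by the tool carry_out, never from a script. Its arguments are lists of equal length, an entry for each row: "xyz": the shift along the tool's x, y, z scaled (see below), a list of three; "dr": the turn, a rotation vector about the tool's x, y, z scaled (see below), a list of three. A call has 1 to 8 rows; each row shifts and turns the commanded pose from where the row before left it, along the tool's axes as they then stand; what a row does not reach is not made up. The controller multiplies each number of a shift by 0.06 m and each number of a turn by 8 degrees. A row lasts 1/8 s, in which the tool goes at most 62.5 mm and 10.7 degrees, less where a joint would pass 70% of its speed; a pose out of reach is approached as far as the arm can. A call with a number of a shift or a turn outside -1 to 1 is refused whole. A call with a gripper value outside its range is refused whole. "gripper" is the gripper's target within -1 to 1 (fully open at 1, half-way at 0, shut at -1), set as the call begins (left out, the last holds). The fingers move at their own pace and stop on an object; the grip force is fixed at half the most. Time passes only in rows, so rows that do not move let the fingers close. It gives the time, the measured TCP pose, the force and the opening at its end, in the units of the state.
- get_obs(): the state, without advancing time (a new reading comes with each control period).
- capture(name): name is "scene" or "top" or "wrist"; returns a dict with "image" (420x560x3 uint8, blue, green, red), "fx", "fy", "cx", "cy" (pixels), "pose" (4x4, takes a point from camera to world coordinates). Camera axes: x right, y up, looking along -z (the intrinsics and any distortion apply to the point x, -y, -z); pixel columns grow to the right and rows downward; lengths in mm; the calibration is good to about 2 mm. A picture is of the moment at which its call begins. There is no depth.
- close_job(): hands the job in, once; it reports no verdict.
The state is a dict: "time": time; "joint_positions": joint angles; "dq": joint speeds; "tau": joint torques, N m; "tool_pos": TCP position; "tcp_rot": TCP orientation; "contact_force": force on the tool from outside, world axes, zero at the start; "moment": the same for the moment, N m; "grip_width": finger opening in mm.
Only numpy, scipy, OpenCV 4.12 (cv2) and the standard library are available. Lean on these libraries where they do the work, as an engineer would, in place of code of your own. Each camera call takes 0.05 s, during which the arm holds its last target.

## Working session

There is one attempt and no reset: what is moved stays moved. The work goes in short steps, Python scripts to look and compute and a tool call to move; the robot and the scene stay as the last step left them, time stands still between calls to the robot, and variables do not carry over. Pictures are saved under pics/ and viewed, and the job is handed in when it is done.

Besides the shell and the picture viewer there is one more tool, called after ">>>" as name(argument=value, ...) on one line, values as JSON. carry_out: Moves the arm, as the interface text tells. Shifts and turns lie within -1 to 1; 1 stands for 0.06 m of shift or 8 degrees of turn. Its arguments: {"type":"object","properties":{"xyz":{"type":"array"},"dr":{"type":"array"},"gripper":{"type":"number"}},"required":["xyz","dr"]}

```bash
mkdir -p pics; ls
python3 - <<'E'
from plant import get_obs, capture
import cv2
print(get_obs())
for n in ("scene","top"):
    c=capture(n); cv2.imwrite(f"pics/{n}0.png",c["image"]); print(n,{k:v for k,v in c.items() if k!="image"})
E
```

```text
pics
{'time': 0.0, 'joint_positions': array([-1.43801199e+00,  3.42739827e-01,  1.52500216e+00, -4.70147064e-05,
        1.27539703e+00, -1.46026078e-01]), 'dq': array([ 0.00245818, -0.00187961,  0.00033095, -0.00094235, -0.00060973,
        0.00058963]), 'tau': array([ 2.26861830e-04, -4.31240916e+01, -2.44219261e+01,  7.17903790e-02,
        5.59670012e-02, -1.20004215e-04]), 'tool_pos': array([ 144.43241209, -504.35868251,  248.04124601]), 'tcp_rot': array([-3.14005621e+00, -1.80529178e-04,  2.78824000e-01]), 'contact_force': array([-0.54429783,  0.25250933,  0.07657875]), 'moment': array([-0.01725753,  0.03613371,  0.04711888]), 'grip_width': 91.61551555384213}
scene {'fx': 463.2409804959822, 'fy': 463.2409804959822, 'cx': 276.87910930410584, 'cy': 209.31138135609868, 'pose': array([[ 3.13560272e-01, -7.52814972e-01,  5.78748282e-01,
         1.33666267e+03],
       [ 9.49532391e-01,  2.43279836e-01, -1.97997877e-01,
        -2.89918430e+02],
       [ 8.25797916e-03,  6.11624508e-01,  7.91105092e-01,
         1.12167581e+03],
       [ 0.00000000e+00,  0.00000000e+00,  0.00000000e+00,
         1.00000000e+00]])}
top {'fx': 482.191343042001, 'fy': 482.191343042001, 'cx': 286.89810839290703, 'cy': 209.5050339027298, 'pose': array([[-2.87761591e-02,  9.99284779e-01, -2.45329112e-02,
         5.31051031e+02],
       [-9.99567887e-01, -2.89142359e-02, -5.29212849e-03,
        -9.28390258e+00],
       [-5.99769383e-03,  2.43700231e-02,  9.99685015e-01,
         1.25767480e+03],
       [ 0.00000000e+00,  0.00000000e+00,  0.00000000e+00,
         1.00000000e+00]])}
```

View pics/scene0.png

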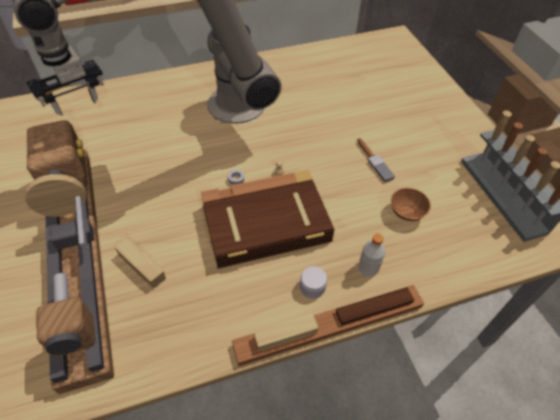

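View pics/top0.png

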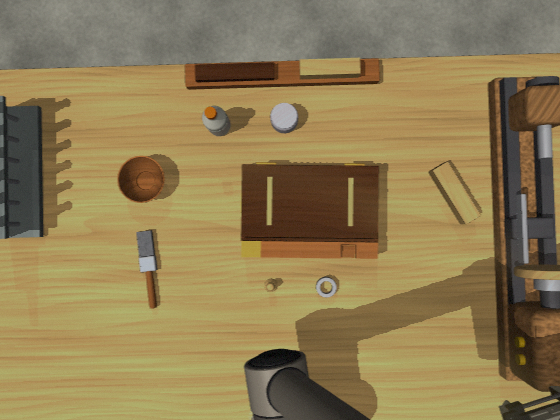

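The top view shows the brass plate at about columns 241–261, row 249. The strip runs right to column 378, with a step at about columns 340–357 that could be the notch. I'll zoom in on it.

```bash
cat > h.py <<'E'
import numpy as np
def ray(c,u,v,z):
    P=c["pose"]; d=P[:3,:3]@np.array([(u-c["cx"])/c["fx"],-(v-c["cy"])/c["fy"],-1]); o=P[:3,3]
    return o+d*(z-o[2])/d[2]
def proj(c,p):
    P=c["pose"]; q=P[:3,:3].T@(np.array(p)-P[:3,3]); return c["cx"]+c["fx"]*q[0]/-q[2], c["cy"]-c["fy"]*q[1]/-q[2]
E
python3 - <<'E'
from plant import capture
import cv2
from h import *
c=capture("top"); im=c["image"]
cv2.imwrite("pics/top_crop.png",cv2.resize(im[150:300,230:390],None,fx=5,fy=4*1.0,interpolation=cv2.INTER_CUBIC)[:600])
hsv=cv2.cvtColor(im,cv2.COLOR_BGR2HSV)
for u in range(236,384,3): print(u,im[247,u],im[252,u])
for v in range(232,266): print(v,im[v,250],im[v,300],im[v,348])
E
```

```text
236 [ 89 146 175] [ 85 140 175]
239 [ 88 145 175] [ 86 141 173]
242 [ 63 156 177] [ 62 156 176]
245 [ 64 155 177] [ 62 154 176]
248 [ 62 156 175] [ 62 152 176]
251 [ 62 154 176] [ 62 153 176]
254 [ 64 153 175] [ 62 152 177]
257 [ 59 151 173] [ 61 152 176]
260 [ 60 137 172] [ 58 131 168]
263 [ 54 103 165] [ 49  96 152]
266 [ 53 104 166] [ 50  94 153]
269 [ 56 103 166] [ 52  98 156]
272 [ 51 100 164] [ 50  96 154]
275 [ 56 103 165] [ 52  98 155]
278 [ 52 101 164] [ 49  96 154]
281 [ 52 100 162] [ 49  91 150]
284 [ 51 100 164] [ 52  94 153]
287 [ 51 101 162] [ 50  94 151]
290 [ 56 104 165] [ 48  94 151]
293 [ 50  99 160] [ 50  97 154]
296 [ 54 100 163] [ 53  96 157]
299 [ 51  99 162] [ 51  98 154]
302 [ 51 100 160] [ 52  96 150]
305 [ 57 103 163] [ 50  93 150]
308 [ 55 101 161] [ 50  94 151]
311 [ 57 104 164] [ 50  95 152]
314 [ 56 100 162] [ 54  97 154]
317 [ 56 102 162] [ 49  95 151]
320 [ 51  99 160] [ 49  90 145]
323 [ 52  98 160] [ 54  96 148]
326 [ 54 102 161] [ 51  96 148]
329 [ 58 104 163] [ 51  94 148]
332 [ 55 100 160] [ 52  96 151]
335 [ 54 102 162] [ 48  94 150]
338 [ 50  97
[... 1276 characters left out ...]
7  92 147]
251 [ 65 155 176] [ 53  95 150] [ 50  91 148]
252 [ 62 153 175] [ 47  96 149] [ 48  94 147]
253 [ 64 153 176] [ 54  97 155] [ 49  93 145]
254 [ 56 150 174] [ 50  93 152] [ 54  97 148]
255 [ 62 150 175] [ 52  97 155] [ 45  89 142]
256 [ 64 156 179] [ 53  97 156] [ 47  93 147]
257 [ 80 147 175] [ 56 103 159] [ 66 115 156]
258 [ 89 143 179] [ 87 145 174] [ 87 143 174]
259 [ 90 149 176] [ 91 150 175] [ 87 141 172]
260 [ 98 159 178] [ 92 152 175] [ 85 139 171]
261 [ 89 146 177] [ 91 148 176] [ 90 149 175]
262 [ 92 149 176] [ 94 153 177] [ 93 149 174]
263 [ 95 152 175] [101 161 176] [ 90 144 175]
264 [ 97 157 175] [ 97 158 177] [ 86 139 174]
265 [100 163 176] [ 95 155 175] [ 80 132 163]
```

View pics/top_crop.png

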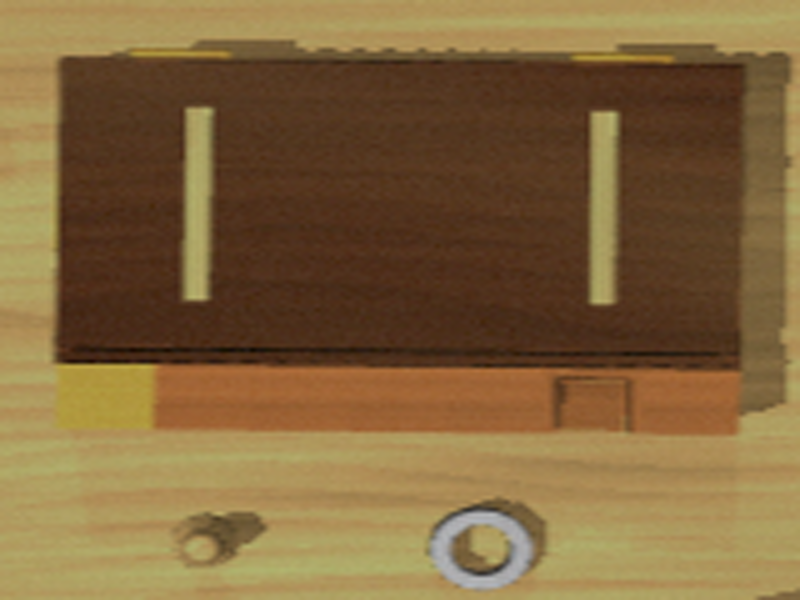

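The zoom confirms the notch at about columns 341–356 and the brass plate at 241–261. Next I'll fit the strip's edges to get the case pose.

Run:
```python
from plant import capture
import cv2
from h import *
c=capture("top"); im=c["image"].astype(float)
cv=lambda x,y:((x+.5)/5-.5+230,(y+.5)/4-.5+150)
z=70
# edge lines, subpixel: front (red/blue: use B channel 55->88), back (R 75->165)
def cross(a,th):
    i=np.where((a[:-1]-th)*(a[1:]-th)<0)[0]; return i[0]+(th-a[i[0]])/(a[i[0]+1]-a[i[0]]) if len(i) else np.nan
F=[];B=[]
for u in range(264,337):
    F.append((u,251+cross(im[251:262,u,1],122))); B.append((u,238.+cross(im[238:248,u,2],120)))
F=np.array(F);B=np.array(B); F=F[~np.isnan(F[:,1])];B=B[~np.isnan(B[:,1])]
for n,E in(("front",F),("back",B)):
    w=np.array([ray(c,u,v,z)[:2] for u,v in E]); p=np.polyfit(w[:,1],w[:,0],1); print(n,p,np.degrees(np.arctan(p[0])),np.std(w[:,0]-np.polyval(p,w[:,1])))
    print(np.polyfit(E[:,0],E[:,1],1))
L=np.array([235+cross(im[v,235:248,0][::1],75) for v in range(243,255)]); R=np.array([372+cross(im[v,372:384,2],140) for v in range(245,255)])
br=np.array([256+cross(im[v,256:266,1],125) for v in range(243,255)])
nl=[336+cross(im[v,336:344,2],120) for v in range(247,256)]
print(L,R,br,nl)
for n,u in(("L",np.median(L)),("brass",np.median(br)),("notchL",np.median(nl)),("notchR",356.8),("R",np.median(R))): print(n,u,ray(c,u,249,z))
s=capture("scene"); cv2.imwrite("pics/sc.png",cv2.resize(s["image"][150:280,190:350],None,fx=4.5,fy=4.5,interpolation=2))
```

```text
front [4.00055404e-02 4.42835053e+02] 2.290926979387193 0.19163413825348685
[1.16759444e-02 2.53903209e+02]
back [4.21603439e-02 4.82625941e+02] 2.4141800504519453 0.24681353588840713
[1.36187440e-02 2.37148596e+02]
[241.25       241.10526316          nan 240.88235294 241.21428571
 241.19047619 240.88888889 241.08333333 240.85714286 240.69230769
 240.83333333 240.82352941] [377.65217391 378.14285714 377.83333333 377.57894737 377.57894737
 377.47619048 377.1        376.81818182 377.16666667          nan] [260.53846154 260.46153846 260.42307692 260.38095238 260.52380952
 260.52380952 260.4        260.48                nan 260.11538462
 260.22222222 260.1       ] [np.float64(340.25), np.float64(340.258064516129), np.float64(340.36), np.float64(340.39130434782606), np.float64(340.36), np.float64(340.34615384615387), np.float64(340.44444444444446), np.float64(340.58620689655174), np.float64(340.6)]
L nan [nan nan nan]
brass nan [nan nan nan]
notchL 340.36 [ 459.35748357 -131.52293736   70.        ]
notchR 356.8 [ 458.20983817 -171.87053341   70.        ]
R nan [nan nan nan]
```

View pics/sc.png

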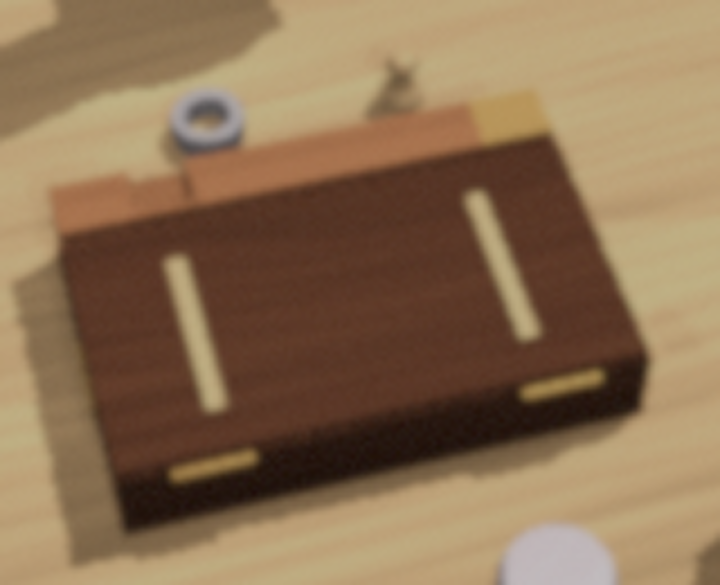

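```bash
cat >> h.py <<'E'
PSI=-0.041
def case():
    C=np.array([CX,CY]); return C
def w2c(p,C): 
    d=np.array(p[:2])-C; cx=np.array([np.cos(PSI),np.sin(PSI)]); cy=np.array([-np.sin(PSI),np.cos(PSI)]); return d@cx,d@cy
def c2w(x,y,C):
    return C+x*np.array([np.cos(PSI),np.sin(PSI)])+y*np.array([-np.sin(PSI),np.cos(PSI)])
E
python3 - <<'E'
from plant import capture
from h import *
c=capture("top")
l=lambda u:(1.165e-2*u+253.9+1.36e-2*u+237.15)/2
P={n:ray(c,u,l(u),70)for n,u in dict(L=240.95,brass=260.4,nL=340.4,nR=356.7,R=377.4).items()}
for n,p in P.items(): print(n,p.round(1))
print(np.linalg.norm(P["L"]-P["R"]),np.linalg.norm(P["L"]-P["brass"]))
mid=(P["L"]+P["R"])[:2]/2
C=mid+95*np.array([np.cos(PSI),np.sin(PSI)]); print("case",C)
for n,p in P.items(): print(n,w2c(p,C))
for y in(144,80): print(y,c2w(-95,y,C))
for n,u,v in(("pawn",230+205/5,150+545/4),("collar",230+482/5,150+548/4)): p=ray(c,u,v,30);print(n,p,w2c(p,C))
E
```

```text
L [467.4 112.8  70. ]
brass [465.4  64.9  70. ]
nL [ 457.3 -131.6   70. ]
nR [ 455.7 -171.5   70. ]
R [ 453.6 -222.3   70. ]
335.35685401633384 47.87582861578094
case [555.41134414 -58.65572717]
L (np.float64(-94.99377568958846), np.float64(167.67842689264214))
brass (np.float64(-94.99555286524462), np.float64(119.802598309846))
nL (np.float64(-95.00285310184539), np.float64(-76.86050302045726))
nR (np.float64(-95.0043386568527), np.float64(-116.88028195088695))
R (np.float64(-95.00622431041171), np.float64(-167.6784268926421))
144 [466.39352649  89.11716663]
80 [463.77026158  25.17095109]
pawn [367.62889531  43.14594379  30.        ] (np.float64(-191.79733902097018), np.float64(94.01919508473007))
collar [361.80449962 -97.25156486  30.        ] (np.float64(-191.8621547191857), np.float64(-46.499059313968615))
```

>>> carry_out(xyz=[[0,0,0],[0,0,0],[0,0,0],[0,0,0],[0,0,0],[0,0,0],[0,0,0],[0,0,0]], dr=[[0,0,-1],[0,0,-1],[0,0,-1],[0,0,-1],[0,0,-1],[0,0,-1],[0,0,-1],[0,0,-1]], gripper=-1)

```text
time: 1.3
tool_pos: [144.5, -504.7, 248.7]
tcp_rot: [3.142, -0.0, 1.4]
contact_force: [0.1, 1.3, -0.1]
grip_width: 16.4
```

>>> carry_out(xyz=[[0,0,0],[0,0,0],[0,0,0]], dr=[[0,0,-0.96],[0,0,0],[0,0,0]])

```text
time: 1.68
tool_pos: [144.5, -504.7, 248.7]
tcp_rot: [3.142, 0.0, 1.527]
contact_force: [0.8, 0.1, 0.2]
grip_width: 0.4
```

```bash
cat > st.py <<'E'
from plant import get_obs
from h import *
C=np.array([555.4,-58.7]); o=get_obs(); p=o["tool_pos"]
x,y=w2c(p,C); print("t",round(o["time"],2),"case xy",x.round(1),y.round(1),"tip z",(p[2]-22).round(2),"rot",o["tcp_rot"].round(4),"F",o["contact_force"].round(1),o["grip_width"].round(1))
print("to start: toolx(y) %.1f tooly(x) %.1f"%(144-y,-102-x))
E
python3 st.py
```

```text
Traceback (most recent call last):
  File "st.py", line 4, in <module>
    x,y=w2c(p,C); print("t",round(o["time"],2),"case xy",x.round(1),y.round(1),"tip z",(p[2]-22).round(2),"rot",o["tcp_rot"].round(4),"F",o["contact_force"].round(1),o["grip_width"].round(1))
                                                                                                                                                                      ^^^^^^^^^^^^^^^^^^^^^
AttributeError: 'float' object has no attribute 'round'
```

```bash
sed -i 's/o\["grip_width"\].round(1)/round(o["grip_width"],1)/' st.py; python3 st.py
```

```text
t 1.68 case xy -392.3 -462.5 tip z 226.73 rot [3.1415 0.     1.5272] F [0.8 0.1 0.2] 0.4
to start: toolx(y) 606.5 tooly(x) 290.3
```

>>> carry_out(xyz=[[0.3,0.4,0],[0.6,0.8,0],[0.6,0.8,0],[0.6,0.8,0],[0.6,0.8,0],[0.6,0.8,0],[0.4,0.4,0],[0.8,0,0]], dr=[[0,0,0],[0,0,0],[0,0,0],[0,0,0],[0,0,0],[0,0,0],[0,0,0],[0,0,0]])

```text
time: 2.68
tool_pos: [444.9, -246.2, 248.3]
tcp_rot: [3.141, 0.0, 1.528]
contact_force: [0.3, 1.5, 0.3]
grip_width: 0.4
```

>>> carry_out(xyz=[[0.8,0,0],[0.8,0,0],[0.8,0,0],[0.8,0,0],[0.8,0,0],[0.8,0,0],[0.6,0,0],[0,0,0]], dr=[[0,0,0],[0,0,0],[0,0,0],[0,0,0],[0,0,0],[0,0,0],[0,0,0],[0,0,0]])

```text
time: 3.68
tool_pos: [456.4, 78.9, 248.7]
tcp_rot: [3.141, -0.0, 1.532]
contact_force: [-0.7, 0.8, 0.8]
grip_width: 0.4
```

```bash
python3 st.py
python3 - <<'E'
from plant import capture
import cv2
from h import *
for n in("scene","wrist","top"):
    c=capture(n); im=c["image"]
    cv2.imwrite(f"pics/{n}1.png",im)
E
```

```text
t 3.67 case xy -104.6 133.5 tip z 226.73 rot [ 3.1415e+00 -2.0000e-04  1.5318e+00] F [-0.7  0.8  0.8] 0.4
to start: toolx(y) 10.5 tooly(x) 2.6
```

View pics/wrist1.png

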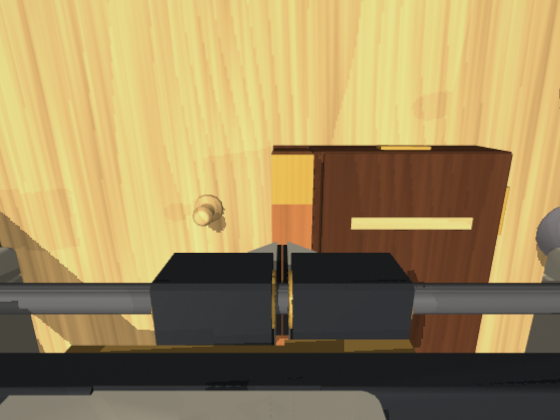

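View pics/scene1.png

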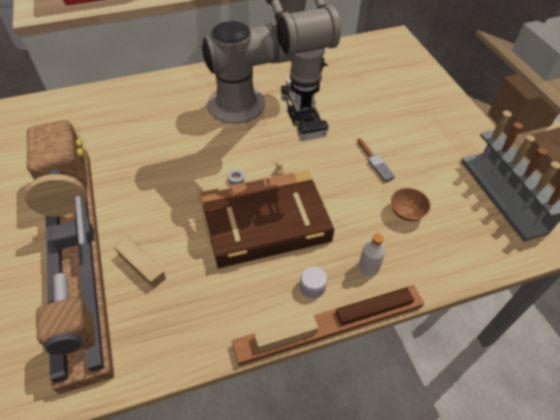

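The wrist view shows the brass plate at about (293,178) and the strip below it, in line with the closed fingers at x≈282. I'll descend now.

>>> carry_out(xyz=[[0.17,0.04,0],[0,0,0.5],[0,0,0.7],[0,0,0.7],[0,0,0.4],[0,0,0.1],[0,0,0],[0,0,0]], dr=[[0,0,0],[0,0,0],[0,0,0],[0,0,0],[0,0,0],[0,0,0],[0,0,0],[0,0,0]])

```text
time: 4.82
tool_pos: [460.2, 87.0, 105.8]
tcp_rot: [3.139, -0.0, 1.53]
contact_force: [0.4, 0.5, -0.3]
grip_width: 0.7
```

```bash
python3 st.py
```

```text
t 4.83 case xy -101.1 141.7 tip z 83.76 rot [ 3.1394e+00 -1.0000e-04  1.5295e+00] F [ 0.4  0.5 -0.3] 0.7
to start: toolx(y) 2.3 tooly(x) -0.9
```

>>> carry_out(xyz=[[0,0,0.1],[0,0,0.05],[0,0,0.02],[0,0,0.02],[0,0,0]], dr=[[0,0,0],[0,0,0],[0,0,0],[0,0,0],[0,0,0]])

```text
time: 5.45
tool_pos: [459.4, 87.1, 93.3]
tcp_rot: [-3.141, 0.0, 1.53]
contact_force: [-0.1, 0.8, 0.0]
grip_width: 0.3
```

```bash
python3 st.py
```

```text
t 5.45 case xy -101.9 141.7 tip z 71.25 rot [-3.1415e+00  1.0000e-04  1.5299e+00] F [-0.1  0.8  0. ] 0.3
to start: toolx(y) 2.3 tooly(x) -0.1
```

>>> carry_out(xyz=[[0,0,0.02],[0,0,0.015],[0,0,0]], dr=[[0,0,0],[0,0,0],[0,0,0]])

```text
time: 5.82
tool_pos: [459.5, 87.1, 92.2]
tcp_rot: [3.141, 0.0, 1.53]
contact_force: [-3.9, -0.7, 10.9]
grip_width: 0.4
```

```bash
python3 st.py
```

```text
t 5.83 case xy -101.8 141.7 tip z 70.2 rot [3.1408e+00 1.0000e-04 1.5300e+00] F [-3.9 -0.7 10.9] 0.4
to start: toolx(y) 2.3 tooly(x) -0.2
```

Contact on the brass plate at about 11 N, with the tip at z = 70.2. I'll slide right from here.

>>> carry_out(xyz=[[-0.1,0,0],[-0.15,0,0],[-0.15,0,0],[-0.15,0,0],[-0.15,0,0],[-0.15,0,0],[-0.1,0,0],[0,0,0]], dr=[[0,0,0],[0,0,0],[0,0,0],[0,0,0],[0,0,0],[0,0,0],[0,0,0],[0,0,0]])

```text
time: 6.82
tool_pos: [458.0, 30.1, 92.2]
tcp_rot: [3.139, -0.0, 1.529]
contact_force: [-0.5, 2.2, 9.0]
grip_width: 0.6
```

```bash
python3 st.py
```

```text
t 6.83 case xy -100.9 84.7 tip z 70.23 rot [ 3.1388e+00 -3.0000e-04  1.5293e+00] F [-0.5  2.2  9. ] 0.6
to start: toolx(y) 59.3 tooly(x) -1.1
```

>>> carry_out(xyz=[[-0.2,-0.01,0],[-0.35,-0.01,0],[-0.35,0,0],[-0.35,0,0],[-0.35,0,0],[-0.35,0,0],[-0.3,0,0],[0,0,0]], dr=[[0,0,0],[0,0,0],[0,0,0],[0,0,0],[0,0,0],[0,0,0],[0,0,0],[0,0,0]])

```text
time: 7.82
tool_pos: [451.0, -106.3, 92.2]
tcp_rot: [3.139, 0.002, 1.529]
contact_force: [-1.8, -5.2, 9.1]
grip_width: 0.3
```

```bash
python3 st.py
```

```text
t 7.83 case xy -102.3 -51.8 tip z 70.23 rot [3.1394e+00 1.8000e-03 1.5290e+00] F [-1.8 -5.2  9.1] 0.3
to start: toolx(y) 195.8 tooly(x) 0.3
```

>>> carry_out(xyz=[[-0.2,0,0],[-0.2,0,0],[-0.2,0,0],[-0.15,0,0],[0,0,0],[0,0,0]], dr=[[0,0,0],[0,0,0],[0,0,0],[0,0,0],[0,0,0],[0,0,0]])

```text
time: 8.57
tool_pos: [448.3, -149.5, 91.0]
tcp_rot: [-3.141, -0.0, 1.53]
contact_force: [0.2, 0.4, 1.1]
grip_width: 0.5
```

```bash
python3 st.py;  python3 - <<'E'
from plant import capture
import cv2
cv2.imwrite("pics/scene2.png",cv2.resize(capture("scene")["image"][130:280,180:350],None,fx=4,fy=4,interpolation=2)); cv2.imwrite("pics/wrist2.png",capture("wrist")["image"])
E
```

```text
t 8.57 case xy -103.3 -95.1 tip z 69.02 rot [-3.1411e+00 -2.0000e-04  1.5297e+00] F [0.2 0.4 1.1] 0.5
to start: toolx(y) 239.1 tooly(x) 1.3
```

View pics/scene2.png

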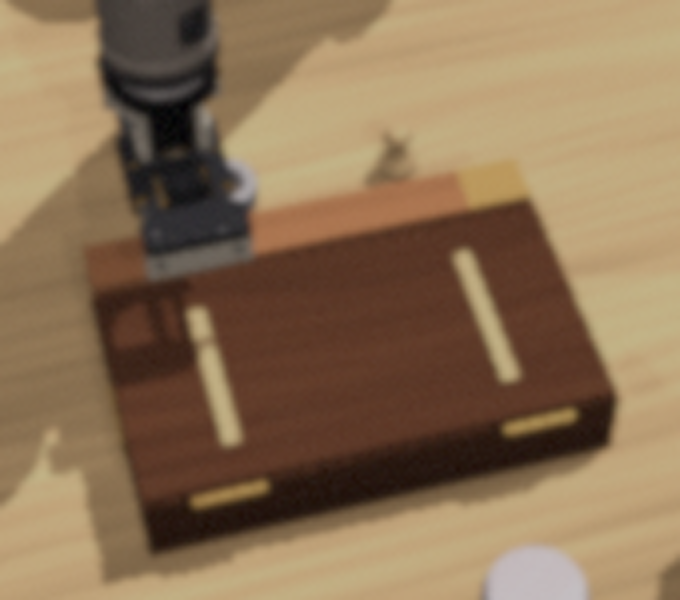

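View pics/wrist2.png

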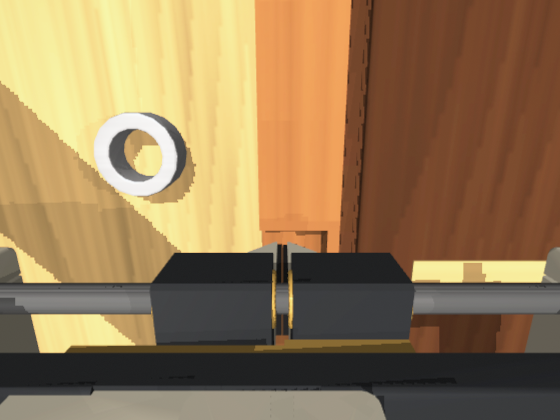

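The force fell from 9 N to about 1 N and the tip sank 1.2 mm at y = -95. The wrist view shows the notch edge at row 225 with the finger just past it. I'll lower into the notch.

>>> carry_out(xyz=[[0,0,0.06],[0,0,0.05],[0,0,0],[0,0,0]], dr=[[0,0,0],[0,0,0],[0,0,0],[0,0,0]])

```text
time: 9.18
tool_pos: [448.5, -149.7, 84.6]
tcp_rot: [-3.142, 0.0, 1.53]
contact_force: [0.5, -1.3, -0.3]
grip_width: 0.4
```

```bash
python3 st.py
```

```text
t 9.18 case xy -103.1 -95.3 tip z 62.56 rot [-3.1415  0.      1.5299] F [ 0.5 -1.3 -0.3] 0.4
to start: toolx(y) 239.3 tooly(x) 1.1
```

Free down to 62.6 mm with no force. I'll press the catch next.

>>> carry_out(xyz=[[0,0,0.03],[0,0,0.03],[0,0,0.03],[0,0,0.03],[0,0,0]], dr=[[0,0,0],[0,0,0],[0,0,0],[0,0,0],[0,0,0]])

```text
time: 9.8
tool_pos: [448.6, -149.7, 77.3]
tcp_rot: [3.141, 0.0, 1.53]
contact_force: [0.2, 0.4, 1.2]
grip_width: 0.5
```

```bash
python3 st.py
```

```text
t 9.8 case xy -103.0 -95.3 tip z 55.3 rot [3.1414e+00 1.0000e-04 1.5299e+00] F [0.2 0.4 1.2] 0.5
to start: toolx(y) 239.3 tooly(x) 1.0
```

>>> carry_out(xyz=[[0,0,0.03],[0,0,0.03],[0,0,0.02],[0,0,0]], dr=[[0,0,0],[0,0,0],[0,0,0],[0,0,0]])

```text
time: 10.3
tool_pos: [448.6, -149.8, 74.0]
tcp_rot: [3.141, 0.001, 1.53]
contact_force: [-5.5, 2.0, 20.7]
grip_width: 0.7
```

```bash
python3 st.py
```

```text
t 10.3 case xy -102.9 -95.4 tip z 52.02 rot [3.1406e+00 6.0000e-04 1.5300e+00] F [-5.5  2.  20.7] 0.7
to start: toolx(y) 239.4 tooly(x) 0.9
```

The catch is home: the tip is at z = 52.0 mm, exactly 18 mm below the strip's top, against a 20 N stop. I'll hold briefly, then lift straight up and away.

>>> carry_out(xyz=[[0,0,0],[0,0,-0.1],[0,0,-0.3],[0,0,-0.6],[0,0,-0.8],[0,0,-0.8],[0,0,-0.5],[0,0,0]], dr=[[0,0,0],[0,0,0],[0,0,0],[0,0,0],[0,0,0],[0,0,0],[0,0,0],[0,0,0]])

```text
time: 11.3
tool_pos: [449.4, -150.1, 260.4]
tcp_rot: [3.138, 0.002, 1.53]
contact_force: [0.1, -0.6, 0.4]
grip_width: 0.3
```

>>> carry_out(xyz=[[-0.5,0,0],[-0.8,0,0],[-0.8,0,0],[-0.8,0,0],[-0.5,0,0],[0,0,0],[0,0,0]], dr=[[0,0,0],[0,0,0],[0,0,0],[0,0,0],[0,0,0],[0,0,0],[0,0,0]])

```text
time: 12.18
tool_pos: [439.8, -352.6, 257.2]
tcp_rot: [-3.14, -0.002, 1.53]
contact_force: [-0.9, 0.1, 0.6]
grip_width: 0.1
```

```bash
python3 st.py;  python3 - <<'E'
from plant import capture
import cv2
cv2.imwrite("pics/scene3.png",capture("scene")["image"]);cv2.imwrite("pics/scene3c.png",cv2.resize(capture("scene")["image"][130:280,180:350],None,fx=4,fy=4,interpolation=2)); cv2.imwrite("pics/top3.png",capture("top")["image"])
E
```

```text
t 12.18 case xy -103.4 -298.4 tip z 235.24 rot [-3.1398e+00 -2.1000e-03  1.5298e+00] F [-0.9  0.1  0.6] 0.1
to start: toolx(y) 442.4 tooly(x) 1.4
```

View pics/scene3c.png

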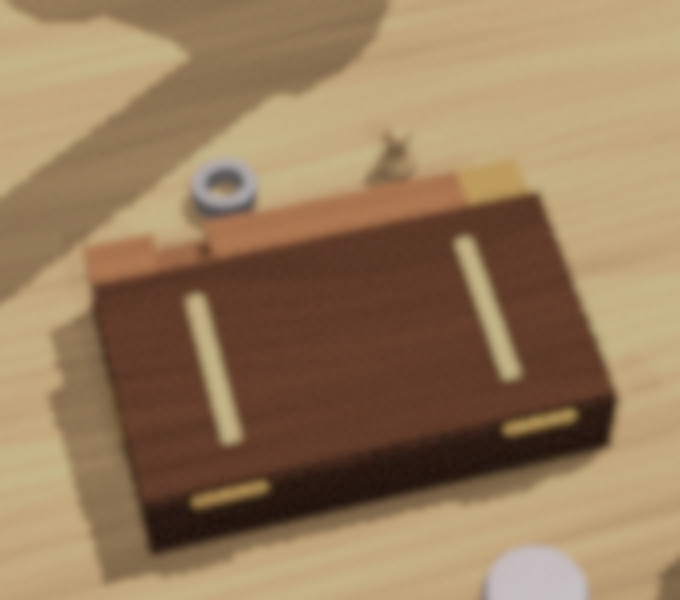

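View pics/top3.png

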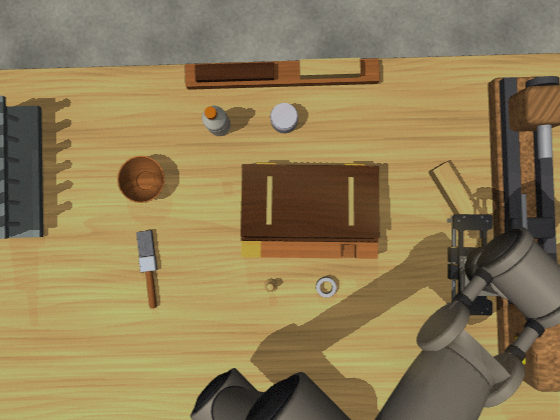

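Run:
```python
from plant import capture,get_obs
from h import *
import cv2
s=capture("scene"); C=np.array([555.4,-58.7])
def h(u,v):
    best=min(np.arange(50,120,.1),key=lambda z:abs(w2c(ray(s,u,v,z),C)[0]+65)); return best,w2c(ray(s,u,v,best),C)
for x,y in((97,288),(540,196)): print(h((x+.5)/4-.5+180,(y+.5)/4-.5+130))
print("shut lid corners would be at",[proj(s,[*c2w(-65,y,C),68]) for y in(-169,169)],"open",[proj(s,[*c2w(-65,y,C),89]) for y in(-169,169)])
print(get_obs()["contact_force"],get_obs()["time"])
a=cv2.imread("pics/scene0.png").astype(int);b=cv2.imread("pics/top0.png").astype(int);t=cv2.imread("pics/top3.png").astype(int)
for n,(u,v,r) in dict(pawn=(270,285,12),collar=(326,287,14),bowl=(141,179,26),glue=(215,120,20),wax=(285,118,18),brush=(148,268,40)).items(): print(n,abs(b-t)[v-r:v+r,u-r:u+r].mean().round(2))
```

```text
(np.float64(80.20000000000043), (np.float64(-65.00821119265466), np.float64(-164.26561297185663)))
(np.float64(78.2000000000004), (np.float64(-64.97735654722187), np.float64(171.8489890492369)))
shut lid corners would be at [(np.float64(202.74794384052103), np.float64(204.6042423272728)), (np.float64(313.4832697865654), np.float64(181.0515515773587))] open [(np.float64(201.8781649176039), np.float64(200.04983726014)), (np.float64(313.9812674809395), np.float64(176.4079820481863))]
[-0.43224345  0.60691715  0.32555602] 12.375
pawn 4.72
collar 4.74
bowl 3.97
glue 4.33
wax 5.0
brush 4.8
```

The corner reading is rough, since 1 px is about 4.6 mm there. I'll do a differential check on the inlaid bar ends, before against after.

Run:
```python
from plant import capture
from h import *
import cv2
s=capture("scene"); C=np.array([555.4,-58.7])
a=cv2.imread("pics/scene0.png");b=cv2.imread("pics/scene3.png")
hinge=113
def bars(im):
    hsv=cv2.cvtColor(im,cv2.COLOR_BGR2HSV); out=[]
    roi=np.zeros(im.shape[:2],np.uint8); cv2.fillPoly(roi,[np.array([[212,206],[306,184],[322,226],[222,250]])],1)
    m=((hsv[...,2]>120)&(roi>0)).astype(np.uint8)
    n,l,st,ce=cv2.connectedComponentsWithStats(m)
    for i in range(1,n):
        if st[i,4]>40:
            g=im[...,1].astype(float)
            ys,xs=np.where(cv2.dilate((l==i).astype(np.uint8),np.ones((3,3)))>0); w=np.clip(g[ys,xs]-60,0,None)
            out.append((np.average(xs,weights=w),np.average(ys,weights=w),st[i]))
    return out
A=bars(a);B=bars(b)
for p,q in zip(A,B):
    X=w2c(ray(s,p[0],p[1],68),C); r=hinge-X[0]
    print(p[:2],q[:2],p[2],q[2],"case",X)
    for th in(0,.06,.085,.1,.12,.14):
        P=[*c2w(hinge-r*np.cos(th),X[1],C),68+r*np.sin(th)]; print(th,np.round(proj(s,P),2))
```

```text
(np.float64(301.1951674903899), np.float64(208.69115870400879)) (np.float64(301.5373657484384), np.float64(206.81858625803264)) [293 192  17  34 210] [293 189  18  37 240] case (np.float64(25.69835571682744), np.float64(100.97661080931934))
0 [301.2  208.69]
0.06 [301.3  207.62]
0.085 [301.36 207.19]
0.1 [301.39 206.94]
0.12 [301.44 206.62]
0.14 [301.5  206.31]
(np.float64(233.09352809900588), np.float64(223.7773889227024)) (np.float64(232.93965735505105), np.float64(221.94455228289308)) [226 206  15  36 227] [226 203  15  39 257] case (np.float64(25.457897148921298), np.float64(-99.48750608482709))
0 [233.09 223.78]
0.06 [232.98 222.72]
0.085 [232.94 222.3 ]
0.1 [232.92 222.06]
0.12 [232.89 221.75]
0.14 [232.87 221.44]
```

The bars moved as for a lid angle of about 0.11 rad, which agrees with the 18.2 mm tip depth (70.2 − 52.0). I'll hand in.

```bash
python3 -c "
from plant import close_job
print(close_job())"
```

```text
the job is handed in; nothing more can be done
None
```

The catch is pressed home, the lid stands ajar and the hand is clear. I handed the job in at about 12.5 s of the 66 s allowed; it reports no verdict.

**What I did:** I put the closed fingertip on the brass plate at about 11 N and slid it right along the strip at about 9 N. It dropped into the notch at case y ≈ -95 mm, where the top view had put the notch centre (about -97 mm). I then pressed the catch until it hit its stop at 20.7 N, lifted straight up and moved off to the right.

**Last checks:**
- **Catch:** the tip stopped 18.2 mm below the strip's top, against 18 mm expected for fully pressed.
- **Lid angle:** comparing the inlaid bars before and after gives about 0.11 rad, against 0.12 nominal and 0.085 needed. This is good to about ±0.02 rad.
- **Check that disagreed:** a rough single-pixel reading of the lid's front corners gave a height of only 78–80 mm, where about 89 mm was expected. One pixel there is about 4.6 mm, so I relied on the bar comparison.
- **Lid contact:** there was no sign of the hand touching the lid, but I had no direct measurement of that.
- **Other things:** pawn, collar, bowl, glue, wax and brush look unmoved in the top view. The blank was partly hidden by the arm in the last picture, but the hand never came down near it.
- **Hand clear:** the force on the tool was under 1 N, about sensor noise, with the fingertips 235 mm above the bench.

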